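# Open the child-safe vitamin tub

### The arm

A 7-joint arm with a two-finger parallel gripper is mounted at the origin on a cart in front of the work surface, level with it; the furniture and walls round the work are solid. World frame = base frame: x ahead of the robot, y to its left, z up, the work surface at z = 0. Lengths are in mm, angles in rad, forces in N, time in s.
With the tool pointing down it reaches from about 400 to 875 mm from the base axis. Payload 4.4 kg.
Tool frame: the origin (TCP) lies midway between the tips of the shut fingers; the grasp point (between the pads) lies 19 mm behind it (ctrl.pinch_z is the distance from the TCP to the grasp point, in mm); z points along the fingers, y is the line along which they close (so a half turn about z gives the same grasp; the last joint's range is limited). The gripper opens to 85 mm and grips with 20 to 120 N. Pads are 22 mm wide; open, the fingers measure 114 mm over their backs; the gripper's body (76 mm by 85 mm) begins 54 mm behind the grasp point. The pads swing forward as they close: fully open they stand 13 mm farther back than shut.
Start: joints at [1.266, 0.628, 0.038, 1.517, -0.027, 0.996, -0.02], TCP at [153.776, -631.562, 231.313] pointing down, gripper open.
Joint ranges: [-3.06, 3.06], [-0.37, 2.12], [-1.25, 1.32], [0.18, 2.47], [-1.1, 4.24], [0.23, 1.98], [-2.94, 2.94]. Speed limits (rad/s): [2.57, 2.57, 3.14, 3.14, 3.14, 3.14, 3.14].

### API

Orientations are given as [roll, pitch, yaw] about the fixed x, y, z axes, in that order (R = Rz(yaw) Ry(pitch) Rx(roll)).
In Python, from cell import read_state, cams, order, ctrl gives the robot as it stands.
- The arm moves only by the tool move_arm, never from a script. Its argument "targets" is text: rows parted by semicolons, each of 7 numbers parted by spaces: the gripper's target within -1 to 1 (fully open at 1, half-way at 0, shut at -1), then the shift along the tool's x, y, z in cm, then the turn, a rotation vector about the tool's x, y, z in degrees. A call has 1 to 5 rows; each row shifts and turns the commanded pose from where the row before left it, along the tool's axes as they then stand; what a row does not reach is not made up. A row lasts 1/12 s, in which the tool goes at most 41.7 mm and 7.16 degrees, less where a joint would pass 70% of its speed; a pose out of reach is approached as far as the arm can. A call with a gripper value outside its range is refused whole. The fingers move at their own pace and stop on an object; the grip force is fixed at half the most. Time passes only in rows, so rows that do not move let the fingers close. It gives the time, the measured TCP pose, the force, the opening and the grip force at its end, in the units of the state.
- read_state(): the state, without advancing time (a new reading comes with each control period).
- cams.get_image(name): name is "side" or "top" or "wrist"; returns a dict with "color" (384x512x3 uint8, red, green, blue), "fovy" (degrees; the focal length in pixels is half the picture's height over the tangent of half this angle, whatever the lens; pixels are square), "cx", "cy" (the principal point, pixels), "rvec" (rotation vector, rad) and "tvec" (3), from world to camera coordinates, as OpenCV has them. Camera axes: x right, y down, z forward; pixel columns grow to the right and rows downward; lengths in mm; the calibration is good to about 2 mm. A picture is of the moment at which its call begins. There is no depth.
- order.finish_job(): hands the job in; it is judged then, once.
The state is a dict: "clock": time; "qpos": joint angles; "qd": joint speeds; "tau": joint torques, N m; "eef_pos": TCP position; "tool_rot": TCP orientation; "force": force on the tool from outside, world axes, zero at the start; "torque": the same for the moment, N m; "width": finger opening in mm; "gripper_force": force on a finger pad.
Only numpy, scipy, OpenCV 4.12 (cv2) and the standard library are available. Lean on these libraries where they do the work, as an engineer would, in place of code of your own. Each camera call takes 0.05 s, during which the arm holds its last target. There are 200 camera calls.

### The job

Open the vitamin tub with the orange safety cap: squeeze the two side tabs of its cap inward, keep them squeezed while you turn the cap anticlockwise (seen from above) until it is free, lift it off, and set it down upright on the pale notebook. Leave the tub with the green cap shut.

Things in the scene. Friction and masses are not known exactly. Their poses are not given: they have to be found in the camera images.
- cap_orange: Loose orange cap, 80 g: 44 mm round, 36 mm high, on its tub. Two squeeze tabs at its +y and -y: upright plates 20 mm wide, 14 to 45 mm above the cap's underside, 63 mm over their outer faces; each springs in up to 5 mm (3 to 8 N). It turns only with both tabs over 3.5 mm in. Origin: centre of underside, 79 mm above the desk at first, z up; off the tub it stands on its skirt, origin on the surface.
- tub_orange: White tub, orange label, 72 mm across (foot 80), stuck fast to the desk. Collar 65 mm across up to 90 mm height, neck to 112. Squeezed, the cap turns anticlockwise from above only, 0 to a stop at about 80 degrees; it is held down below 40 degrees, lifts straight off from there (60 is good), is clear of the neck after 35 mm. Origin: centre of underside, z up, x and y as the shut cap's.
- cap_green_edge (a point): Point on the green cap of the other tub, at the upper side of one tab: 31 mm to the +y side of that cap's axis (the cap's own y), 115 mm above the desk. That tub and cap are of the same shape and size as the orange ones; leave them shut and in place.
- notebook: Small pale grey-beige notebook lying flat on the desk, 180 mm (its x) by 126 mm (its y), 14 mm thick, 0.6 kg, loose. Origin: centre of its underside, z up.
Things that resemble listed ones, but are neither listed nor needed, are in the scene too. Several things look just like the notebook: the one meant starts farthest to the robot's right.

How it is judged (in metres and radians):
On the way, in this order (a step that is already met when the one before it is completed fails the run):
1. the orange cap is turned at least 35 degrees while still down on its neck (angle between the x axis of cap_orange and the x axis of tub_orange, either way round above 0.61 rad and z of cap_orange in the frame of tub_orange below 0.09 m and horizontal distance between cap_orange and tub_orange below 0.01 m), for 0.05 s.
2. the orange cap is lifted clear of its neck (height (world z) of cap_orange above 0.115 m), for 0.05 s.
At the end, for the whole second after the job is handed in: The orange cap stands upright (within 10 degrees) and at rest on the notebook, its centre over the notebook (at least 5 mm inside the edges); the green cap is still on its tub, not moved or turned by more than 12 mm at its edge (x of cap_orange in the frame of notebook between -0.085 and 0.085 m and y of cap_orange in the frame of notebook between -0.058 and 0.058 m and z of cap_orange in the frame of notebook between 0.008 and 0.022 m and angle between cap_orange's own z axis and vertical below 0.17 rad and linear speed of cap_orange below 0.02 m/s and distance of cap_green_edge from where it was at the start of the episode below 0.012 m); the robot touches nothing.
It fails at once if the green cap is turned, lifted or shifted by more than 12 mm at its edge (distance of cap_green_edge from where it was at the start of the episode above 0.012 m).
It also fails if it takes over 48 s, if anything falls off the work surface, if the arm or the gripper's body presses on something with over 40 N, if the wrist force passes 120 N, or if a joint passes its speed limit or range.

## Working session

There is one attempt and no reset: what is moved stays moved. The work goes in short steps, Python scripts to look and compute and a tool call to move; the robot and the scene stay as the last step left them, time stands still between calls to the robot, and variables do not carry over. Pictures are saved under pics/ and viewed, at most 10 in all, crops included, and the job is handed in when it is done.

Besides the shell and the picture viewer there is one more tool, called after "Call:" in YAML: its name, and indented under it one key for each argument. move_arm: Moves the arm, as the interface text tells. Its arguments: {"type":"object","properties":{"targets":{"type":"string"}},"required":["targets"]}

```bash
mkdir -p pics; ls
python3 - <<'E'
from cell import read_state, cams, order, ctrl
import cv2, numpy as np
s=read_state();print(s)
print(ctrl.pinch_z)
ims=[]
for n in ("top","side"):
    d=cams.get_image(n);cv2.imwrite(f"pics/{n}0.png",cv2.resize(d["color"][...,::-1],None,fx=1.5,fy=1.5))
    print(n,d["fovy"],d["cx"],d["cy"],d["rvec"],d["tvec"])
E
```

```text
pics
{'clock': 0.0, 'qpos': array([ 1.26621842,  0.6293466 ,  0.03843814,  1.51837953, -0.02700762,
        0.99633036, -0.02006614]), 'qd': array([-1.32138265e-04,  1.22044754e-03,  5.63152810e-04,  5.56904996e-04,
       -1.55518671e-03, -2.23533859e-05,  1.39050312e-04]), 'tau': array([-3.45737271e-04, -5.63396859e+01,  1.22616995e+00, -1.93441880e+01,
        1.10155600e-02,  1.04938756e-02, -2.59648448e-05]), 'eef_pos': array([ 153.61480837, -630.92535008,  230.38504552]), 'tool_rot': array([-3.13964672e+00,  1.77231621e-05,  2.38710469e-01]), 'force': array([0.23890395, 0.03588607, 0.67781722]), 'torque': array([-0.02314991,  0.03089211,  0.00267858]), 'gripper_force': 0.0, 'width': 85.60018696623393}
18.700000000000003
top 46.01462133287555 259.15236040838755 199.00823247794875 [ 2.15715062 -2.09914337  0.1764584 ] [   8.31572535  498.75780592 1190.0263083 ]
side 56.56893513185236 251.2397794208187 193.97143840036844 [ 2.2563426  -0.61655386  0.29181131] [-389.70395405  224.34971904  749.82142492]
```

View pics/top0.png

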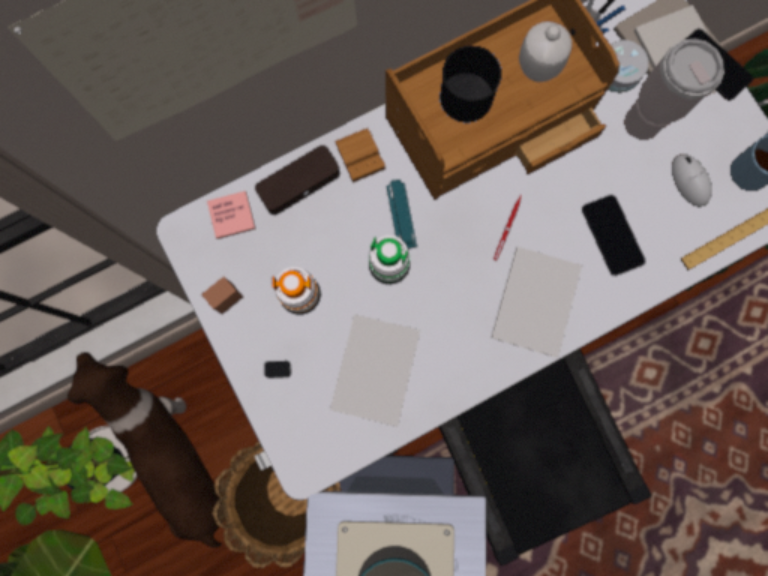

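View pics/side0.png

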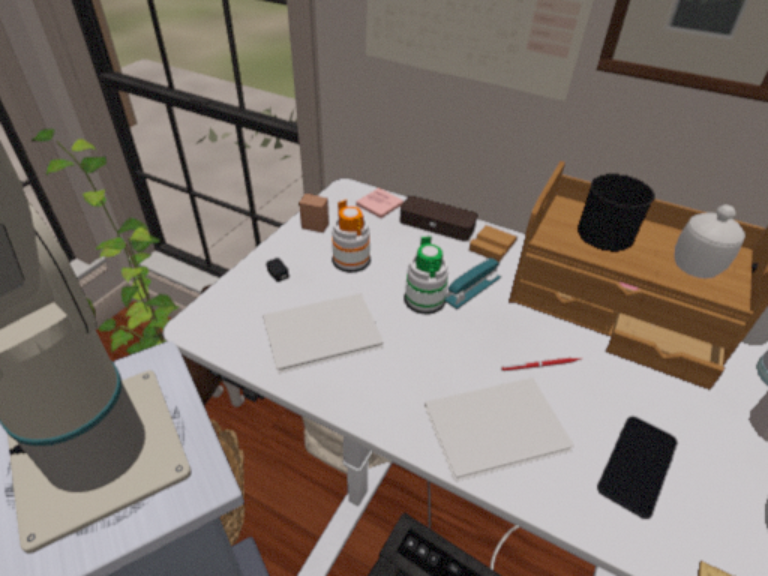

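The candidates for the notebook are (375,370), (537,300) and some papers at (670,35). The caps are orange at (293,285) and green at (388,252), in top view pixels ×1.5. I'll check these in one close crop and measure them.

```bash
cat > h.py <<'E'
from cell import read_state, cams, order, ctrl
import cv2, numpy as np
from scipy.spatial.transform import Rotation as Ro
def cal(d):
    f=d["color"].shape[0]/2/np.tan(np.radians(d["fovy"]/2))
    return np.array([[f,0,d["cx"]],[0,f,d["cy"]],[0,0,1]]),cv2.Rodrigues(np.array(d["rvec"],float))[0],np.array(d["tvec"],float)
def onplane(d,uv,z):
    K,R,t=cal(d);r=R.T@np.linalg.solve(K,[uv[0],uv[1],1]);c=-R.T@t
    return c+r*(z-c[2])/r[2]
def proj(d,p):
    K,R,t=cal(d);return cv2.projectPoints(np.array(p,float).reshape(-1,1,3),np.array(d["rvec"],float),t,K,None)[0].reshape(-1,2)
E
python3 - <<'E'
from h import *
d=cams.get_image("top");c=d["color"]
b=c[...,::-1]
crop=lambda x,y,w,h,s:cv2.resize(b[y:y+h,x:x+w],None,fx=s,fy=s,interpolation=cv2.INTER_CUBIC)
a=np.hstack([crop(170,140,120,90,5)]);e=crop(392,0,120,70,5)
cv2.imwrite("pics/crop1.png",cv2.resize(np.vstack([a,crop(392,0,120,70,5)]),(450,600)))
hsv=cv2.cvtColor(c,cv2.COLOR_RGB2HSV)
for nm,lo,hi,x0,x1 in (("or",5,20,170,230),("gr",50,85,235,290)):
    m=cv2.inRange(hsv,(lo,110,90),(hi,255,255));m[:,:x0]=0;m[:,x1:]=0;m[:140]=0;m[205:]=0
    ys,xs=np.nonzero(m);print(nm,len(xs),xs.min(),xs.max(),ys.min(),ys.max(),onplane(d,(xs.mean(),ys.mean()),110))
for seed in ((250,247),(358,200)):
    m=np.zeros((386,514),np.uint8)
    cv2.floodFill(c.copy(),m,seed,0,(5,5,5),(5,5,5),4|cv2.FLOODFILL_MASK_ONLY|cv2.FLOODFILL_FIXED_RANGE|(255<<8))
    m=cv2.morphologyEx(m[1:-1,1:-1],cv2.MORPH_OPEN,np.ones((5,5)))
    r=cv2.minAreaRect(cv2.findNonZero(m));bx=cv2.boxPoints(r)
    P=np.array([onplane(d,q,14) for q in bx]);print(r,P.round()[:,:2].tolist(),np.linalg.norm(P[1]-P[0]),np.linalg.norm(P[2]-P[1]),P.mean(0))
print(onplane(d,(447,23),0))
E
```

```text
or 221 182 211 180 204 [507.29933283 187.10811642 110.        ]
gr 138 248 270 159 174 [570.55861222  24.24863806 110.        ]
((249.6320037841797, 246.26121520996094), (46.0212516784668, 65.43412017822266), 12.994616508483887) [[297.0, 123.0], [473.0, 90.0], [447.0, -36.0], [272.0, 1.0]] 179.21889411347948 127.86201511541195 [372.27397019  44.56703561  14.        ]
((357.93524169921875, 200.74612426757812), (44.841712951660156, 63.8778190612793), 14.74356460571289) [[433.0, -170.0], [610.0, -216.0], [580.0, -338.0], [405.0, -289.0]] 182.60837013333253 125.34070536191525 [ 506.95641887 -253.38855085   14.        ]
[1060.94727099 -530.43332875    0.        ]
```

View pics/crop1.png

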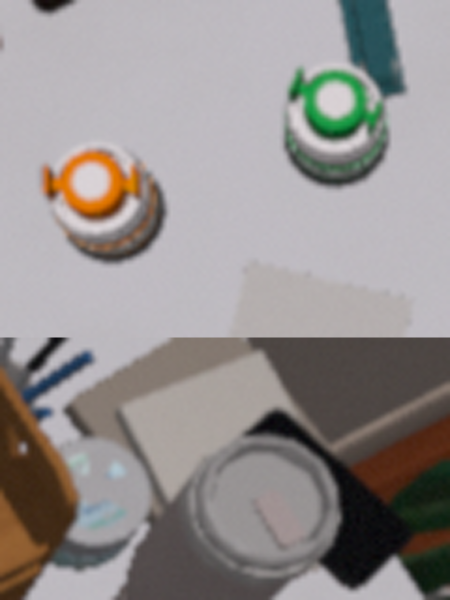

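Top crop: the orange cap centre is near (93,183), with tabs at (48,182) and (133,180), so its tab axis runs close to world y. The green cap is at (335,103). The papers at the top right are a stack out of reach (about 1.19 m), so the notebook is the right-hand one at about (507,-253). Its size of 182×125 mm matches.

I'll head for a waypoint over the notebook, then the orange tub.

Call:
move_arm:
  targets: "1 2.74 -1.94 0 0 0 0;1 2.74 -1.94 0 0 0 0;1 2.74 -1.94 0 0 0 0;1 2.74 -1.94 0 0 0 0;1 2.74 -1.94 0 0 0 0"

```text
clock: 0.57
eef_pos: [264.6, -503.5, 231.1]
tool_rot: [-3.141, -0.0, 0.238]
force: [0.2, -0.6, -0.4]
width: 85.6
gripper_force: 0.0
```

Call:
move_arm:
  targets: "1 2.74 -1.94 0 0 0 0;1 2.74 -1.94 0 0 0 0;1 2.74 -1.94 0 0 0 0;1 2.74 -1.94 0 0 0 0;1 2.74 -1.94 0 0 0 0"

```text
clock: 0.98
eef_pos: [374.8, -376.8, 231.2]
tool_rot: [-3.141, 0.0, 0.239]
force: [0.3, -0.8, 0.3]
width: 85.4
gripper_force: 0.0
```

Call:
move_arm:
  targets: "1 2.74 -1.94 0 0 0 0;1 2.74 -1.94 0 0 0 0;1 2.74 -1.94 0 0 0 0;1 2.74 -1.94 0 0 0 0;1 2.74 -1.94 0 0 0 0"

```text
clock: 1.4
eef_pos: [485.0, -250.1, 231.2]
tool_rot: [-3.141, 0.0, 0.239]
force: [0.7, -0.6, -0.4]
width: 85.6
gripper_force: 0.0
```

Run:
```python
from h import *
d=cams.get_image("top")
l=onplane(d,(182.8,189.1),118);r=onplane(d,(205.5,188),118);print(l,r,(l+r)/2,np.linalg.norm(l-r),onplane(d,(194.8,188.5),115))
s=read_state();print(s["eef_pos"],s["tool_rot"],s["qpos"])
```

```text
[505.89610186 218.13981668 118.        ] [510.33798213 159.91181368 118.        ] [508.117042   189.02581518 118.        ] 58.39718000882075 [508.8743235  187.82884859 115.        ]
[ 490.97291538 -242.568785    231.2128719 ] [-3.13781904 -0.0056858   0.24841384] [ 0.4079147   0.47995062  0.00567814  1.80771991 -0.012083    0.85179563
 -0.90147466]
```

Call:
move_arm:
  targets: "1 0.99 -3.455 0 0 0 0;1 0.99 -3.455 0 0 0 0;1 0.99 -3.455 0 0 0 0;1 0.99 -3.455 0 0 0 0;1 0.99 -3.455 0 0 0 0"

```text
clock: 1.87
eef_pos: [491.1, -70.6, 231.2]
tool_rot: [-3.142, 0.0, 0.238]
force: [2.1, 0.2, -0.0]
width: 85.3
gripper_force: 0.0
```

Call:
move_arm:
  targets: "1 0.99 -3.455 0 0 0 0;1 0.99 -3.455 0 0 0 0;1 0.99 -3.455 0 0 0 0;1 0.99 -3.455 0 0 0 0;1 0.99 -3.455 0 0 0 0"

```text
clock: 2.28
eef_pos: [498.4, 109.0, 231.3]
tool_rot: [3.141, 0.0, 0.239]
force: [0.4, 1.4, -0.6]
width: 85.1
gripper_force: 0.0
```

Call:
move_arm:
  targets: "1 0.99 -3.455 0 0 0 0;1 0.99 -3.455 0 0 0 0;1 0 0 0 0 0 4.7;1 0 0 0 0 0 4.7;1 0 0 0 0 0 0"

```text
clock: 2.7
eef_pos: [501.3, 179.9, 231.0]
tool_rot: [3.141, 0.001, 0.074]
force: [0.0, -0.7, -0.1]
width: 85.4
gripper_force: 0.0
```

Run:
```python
from h import *
d=cams.get_image("wrist")
s=read_state();print(s["eef_pos"],s["tool_rot"],s["qpos"])
b=d["color"][...,::-1].copy()
cv2.imwrite("pics/w1.png",cv2.resize(b,None,fx=1.5,fy=1.5))
K,R,t=cal(d);print(-R.T@t, proj(d,[[508.5,188.5,115],[508.5,188.5,124],s["eef_pos"]])*1.5)
```

```text
[501.4203779  179.27440492 231.06480321] [3.14101112e+00 4.91038549e-04 7.66532498e-02] [-0.40775679  0.4604532   0.01652535  1.84533287 -0.00935299  0.83653028
 -1.88082358]
[586.62430298 185.8935229  374.27895926] [[378.94902307 261.77018234]
 [378.44577132 266.71732628]
 [395.39265019 386.81861396]]
```

View pics/w1.png

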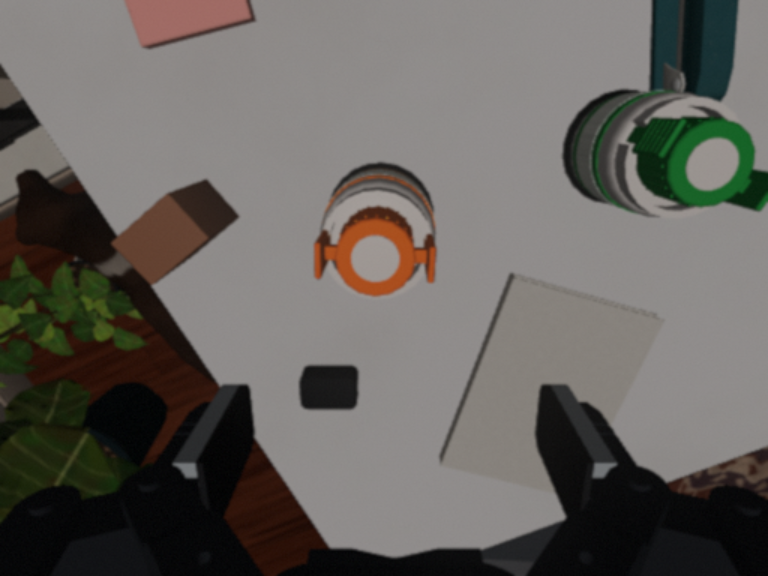

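The wrist view shows the orange disc centre at (375,258), with tabs centred at about (320,255) and (432,258). The green cap is well clear at (705,163).

Run:
```python
from h import *
d=cams.get_image("wrist")
p=lambda u,v,z:onplane(d,(u/1.5,v/1.5),z)
c=p(375,258,115)
# tab tops: bottom of image ends of plates are nearest the camera; use plate centrelines, z~120
l=p(320,256,120);r=p(432,258,120)
print(c,(l+r)/2,np.linalg.norm(l-r),np.degrees(np.arctan2(-(l-r)[0],(l-r)[1])))
s=read_state();y=s["tool_rot"][2];e=c-s["eef_pos"];print(s["eef_pos"],np.degrees(y),e,"tool",e[0]*np.cos(y)+e[1]*np.sin(y),e[0]*np.sin(y)-e[1]*np.cos(y))
m=np.zeros((386,514),np.uint8)
cv2.floodFill(d["color"].copy(),m,(250,172),0,(25,)*3,(25,)*3,4|cv2.FLOODFILL_MASK_ONLY|cv2.FLOODFILL_FIXED_RANGE|(255<<8))
mm=cv2.moments(m[1:-1,1:-1],True);print(mm["m00"],mm["m10"]/mm["m00"]*1.5,mm["m01"]/mm["m00"]*1.5)
```

```text
[510.53494403 190.13259337 115.        ] [512.59268994 189.53246766 120.        ] 59.11671556048152 3.3058688362432185
[501.53675202 178.91130034 231.14495206] 4.391938701776539 [   8.99819201   11.22129303 -116.14495206] tool 9.831081692546972 -10.499271849161488
742.0 373.4332884097035 257.9878706199461
```

Call:
move_arm:
  targets: "1 0.9 -1.0 2 0 0 0.5;1 0 0 3 0 0 0;1 0 0 3 0 0 0;1 0 0 3 0 0 0;1 0 0 0 0 0 0"

```text
clock: 3.22
eef_pos: [506.3, 187.8, 116.6]
tool_rot: [3.138, 0.01, 0.067]
force: [-0.5, -0.0, -0.8]
width: 85.0
gripper_force: 0.0
```

Run:
```python
from h import *
d=cams.get_image("wrist")
s=read_state();print(s["eef_pos"],s["tool_rot"],s["force"])
b=d["color"][...,::-1]
cv2.imwrite("pics/w2.png",cv2.resize(b,None,fx=1.5,fy=1.5))
K,R,t=cal(d);print(-R.T@t, proj(d,[[509.7,189.4,115],[509.7-2,189.4+29,124],[509.7+2,189.4-29,124]])*1.5)
```

```text
[507.86876605 188.41676951 119.13234436] [3.13953757 0.00610395 0.06631886] [-0.42082816  0.35812725 -0.03617251]
[592.89988977 193.64988683 259.10563518] [[389.35467581 374.93484509]
 [295.3647375  390.02572267]
 [482.90055705 389.37726029]]
```

View pics/w2.png

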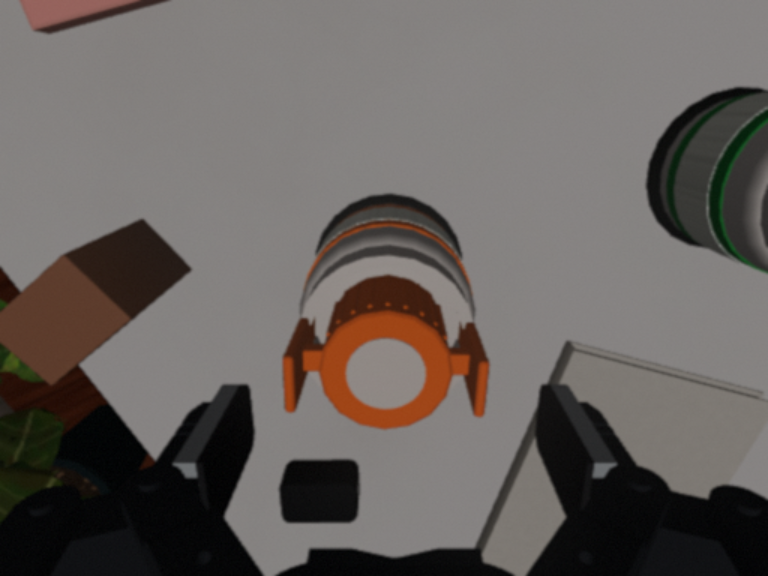

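The wrist view shows the disc centre at (386,370) against a predicted (389,375). The tabs at (291,360) and (478,370) are symmetric between the open fingers. I'll descend the rest and squeeze.

Call:
move_arm:
  targets: "1 0.2 -0.1 1.4 0 0 0;1 0 0 1.2 0 0 0;1 0 0 0 0 0 0;1 0 0 0 0 0 0"

```text
clock: 3.6
eef_pos: [512.6, 191.0, 96.8]
tool_rot: [-3.141, -0.001, 0.066]
force: [0.4, 1.0, -0.0]
width: 85.2
gripper_force: 0.0
```

Call:
move_arm:
  targets: "-1 0 0 0 0 0 0;-1 0 0 0 0 0 0;-1 0 0 0 0 0 0;-1 0 0 0 0 0 0;-1 0 0 0 0 0 0"

```text
clock: 4.02
eef_pos: [513.1, 191.3, 98.6]
tool_rot: [-3.141, -0.003, 0.065]
force: [-3.8, -1.8, 20.4]
width: 49.3
gripper_force: 59.9
```

Run:
```python
from h import *
d=cams.get_image("wrist");e=cams.get_image("side")
s=read_state();print(s["eef_pos"],s["tool_rot"],s["force"],s["torque"],s["width"],s["gripper_force"])
u,v=proj(e,[[511,190,115]])[0].astype(int);print(u,v)
a=cv2.resize(e["color"][max(v-40,0):v+40,u-53:u+53],(636,480),interpolation=cv2.INTER_CUBIC)[:, 118:518]
w=cv2.resize(d["color"],(533,400))[:,66:466]
cv2.imwrite("pics/w3.png",np.hstack([a,cv2.resize(w,(400,480))])[...,::-1])
```

```text
[513.12003787 191.26983719  98.62144439] [-3.14062072 -0.00352492  0.06530911] [-3.9349322  -2.19838306 20.4344982 ] [-0.4739348   0.79463857 -0.12444687] 49.546881977497634 59.8541396856308
234 141
```

View pics/w3.png

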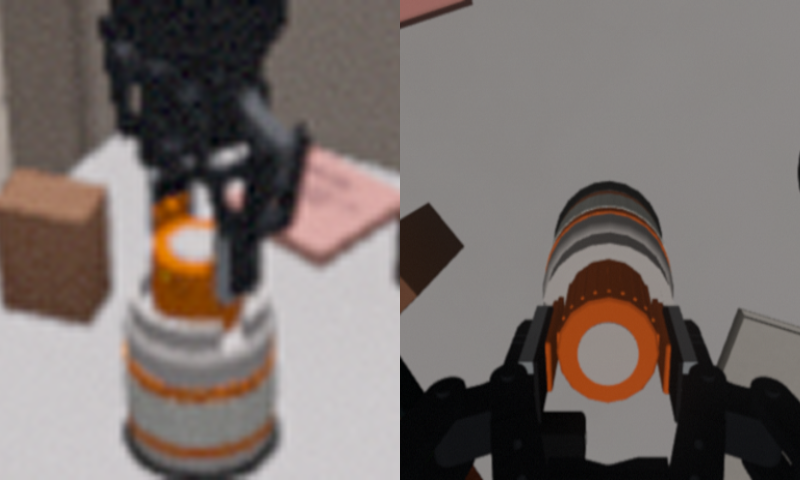

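The side crop and wrist view show both pads flush on the squeezed tabs, either side of the disc at (608,353). I'll relieve the vertical load and turn anticlockwise.

Call:
move_arm:
  targets: "-1 0 0 -0.25 0 0 0;-1 0 -0.02 0 0 0 -4;-1 0 -0.02 0 0 0 -5;-1 0 -0.02 0 0 0 -5;-1 0 -0.02 0 0 0 -5"

```text
clock: 4.53
eef_pos: [512.2, 191.9, 99.1]
tool_rot: [3.141, -0.001, 0.402]
force: [-1.9, -1.0, 4.7]
width: 48.7
gripper_force: 63.7
```

Call:
move_arm:
  targets: "-1 0 -0.02 0 0 0 -5;-1 0 -0.02 0 0 0 -5;-1 0 -0.02 0 0 0 -5;-1 0 -0.02 0 0 0 -5;-1 0 -0.02 0 0 0 -5"

```text
clock: 4.95
eef_pos: [511.9, 192.5, 99.1]
tool_rot: [3.14, -0.001, 0.838]
force: [-0.3, -1.4, 4.5]
width: 48.6
gripper_force: 63.5
```

Call:
move_arm:
  targets: "-1 0 -0.02 0 0 0 -5;-1 0 -0.02 0 0 0 -5;-1 0 -0.02 0 0 0 -5;-1 0 0 0 0 0 0;-1 0 0 0 0 0 0"

```text
clock: 5.37
eef_pos: [511.7, 192.9, 99.0]
tool_rot: [3.14, -0.001, 1.094]
force: [0.0, -1.3, 6.0]
width: 48.7
gripper_force: 64.0
```

Run:
```python
from h import *
e=cams.get_image("side");t=cams.get_image("wrist")
s=read_state();print(s["eef_pos"],s["tool_rot"],s["force"],s["torque"],s["width"],s["gripper_force"],s["qpos"][6])
u,v=proj(e,[[511,190,115]])[0].astype(int)
a=cv2.resize(e["color"][max(v-40,0):v+40,u-53:u+53],(636,480),interpolation=cv2.INTER_CUBIC)[:, 118:518]
w=cv2.resize(t["color"],(533,400))[:,66:466]
cv2.imwrite("pics/w4.png",np.hstack([a,cv2.resize(w,(400,480))])[...,::-1])
```

```text
[511.70763113 192.94262117  99.0162598 ] [ 3.13960360e+00 -1.21541038e-03  1.09352833e+00] [ 0.52652611 -0.94723151  6.74644278] [-0.19122155 -0.02162983  0.06555389] 48.608196514099554 64.01811003684998 -1.1917323371100705
```

View pics/w4.png

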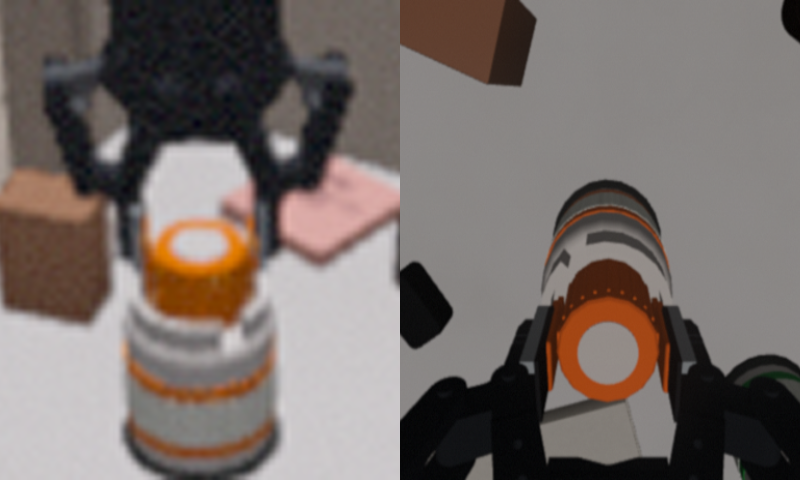

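The cap has turned with the gripper by about 59°. The disc is still centred between the pads at (608,353), and the collar's markings have rotated relative to them. Now I'll lift.

Call:
move_arm:
  targets: "-1 0 0 -0.8 0 0 0;-1 0 0 -1 0 0 0;-1 0 0 -1.5 0 0 0;-1 0 0 -1.5 0 0 0;-1 0 0 0 0 0 0"

```text
clock: 5.88
eef_pos: [512.3, 194.1, 149.0]
tool_rot: [3.138, -0.004, 1.095]
force: [0.9, -0.0, -0.9]
width: 48.4
gripper_force: 62.9
```

Call:
move_arm:
  targets: "-1 0 0 -2 0 0 0;-1 0 0 -2 0 0 0;-1 0 0 -2 0 0 0;-1 0 0 0 0 0 0;-1 0 0 0 0 0 0"

```text
clock: 6.3
eef_pos: [511.0, 193.2, 206.4]
tool_rot: [3.14, -0.001, 1.095]
force: [-0.5, 0.3, -1.9]
width: 48.3
gripper_force: 62.9
```

Run:
```python
from h import *
e=cams.get_image("side");t=cams.get_image("top")
s=read_state();print(s["eef_pos"],s["tool_rot"],s["force"],s["width"],s["gripper_force"])
a=cv2.resize(e["color"][40:240,120:360],(480,400));b=cv2.resize(t["color"][100:260,140:300],(320,400)[::1])
cv2.imwrite("pics/l1.png",np.hstack([a,b])[...,::-1])
y=s["tool_rot"][2];g=np.array([507,-253.4])-s["eef_pos"][:2]
print(g,"tool mm",g[0]*np.cos(y)+g[1]*np.sin(y),g[0]*np.sin(y)-g[1]*np.cos(y))
```

```text
[509.86997772 192.56376841 204.83578683] [-3.14047907e+00  1.61375575e-03  1.09543331e+00] [ 0.03405709  0.28443013 -1.38912245] 48.62850381478084 62.86357283592224
[  -2.86997772 -445.96376841] tool mm -397.83174569837377 201.54855895713968
```

View pics/l1.png

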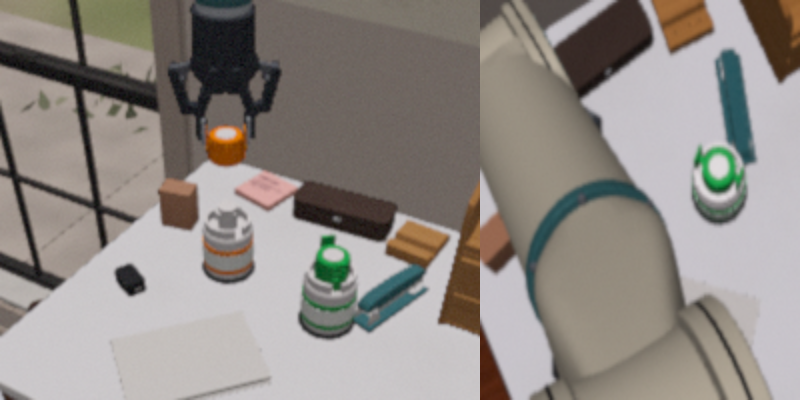

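The side view shows the cap held upright clear of the neck at (226,145), with the green cap untouched. I'll carry it to the notebook.

Call:
move_arm:
  targets: "-1 -2.84 1.44 0 0 0 0;-1 -2.84 1.44 0 0 0 0;-1 -2.84 1.44 0 0 0 0;-1 -2.84 1.44 0 0 0 0;-1 -2.84 1.44 0 0 0 0"

```text
clock: 6.82
eef_pos: [508.5, 32.3, 204.4]
tool_rot: [-3.139, 0.002, 1.096]
force: [1.0, -0.6, -0.9]
width: 48.7
gripper_force: 62.9
```

Call:
move_arm:
  targets: "-1 -2.84 1.44 0 0 0 0;-1 -2.84 1.44 0 0 0 0;-1 -2.84 1.44 0 0 0 0;-1 -2.84 1.44 0 0 0 0;-1 -2.84 1.44 0 0 0 0"

```text
clock: 7.23
eef_pos: [507.6, -126.7, 204.4]
tool_rot: [-3.139, 0.001, 1.096]
force: [0.6, 0.1, -1.4]
width: 48.1
gripper_force: 62.9
```

Call:
move_arm:
  targets: "-1 -2.84 1.44 0 0 0 0;-1 -2.84 1.44 0 0 0 0;-1 -2.84 1.44 0 0 0 0;-1 -2.84 1.44 0 0 0 0;-1 0 0 0 0 0 0"

```text
clock: 7.65
eef_pos: [505.7, -261.2, 203.9]
tool_rot: [-3.141, 0.005, 1.086]
force: [0.0, -0.5, -0.6]
width: 48.8
gripper_force: 62.9
```

Call:
move_arm:
  targets: "-1 0 0 3.8 0 0 0;-1 0 0 3.8 0 0 0;-1 0 0 3.8 0 0 0;-1 0 0 3.8 0 0 0;-1 0 0 0 0 0 0"

```text
clock: 8.07
eef_pos: [501.6, -249.8, 45.6]
tool_rot: [-3.125, 0.001, 1.096]
force: [-2.3, -0.3, -2.1]
width: 48.7
gripper_force: 63.0
```

Call:
move_arm:
  targets: "-1 0 0 0.5 0 0 0;-1 0 0 0.4 0 0 0;-1 0 0 0.4 0 0 0;-1 0 0 0.2 0 0 0;-1 0 0 0 0 0 0"

```text
clock: 8.48
eef_pos: [508.9, -253.1, 40.2]
tool_rot: [3.139, 0.0, 1.096]
force: [0.0, 0.2, -1.5]
width: 48.6
gripper_force: 63.0
```

Call:
move_arm:
  targets: "-1 0 0 0.2 0 0 0;-1 0 0 0.2 0 0 0;-1 0 0 0 0 0 0"

```text
clock: 8.73
eef_pos: [508.1, -252.8, 35.0]
tool_rot: [3.141, 0.0, 1.096]
force: [0.2, -0.0, -1.9]
width: 48.5
gripper_force: 63.0
```

Call:
move_arm:
  targets: "-1 0 0 0.1 0 0 0;-1 0 0 0.1 0 0 0;-1 0 0 0 0 0 0"

```text
clock: 8.98
eef_pos: [508.2, -252.9, 33.6]
tool_rot: [3.141, 0.0, 1.096]
force: [-1.7, -0.2, 5.5]
width: 48.4
gripper_force: 65.0
```

Contact is at the expected height (33.6 mm, against 34 predicted). I'll release and retreat.

Call:
move_arm:
  targets: "0.6 0 0 0 0 0 0;0.8 0 0 0 0 0 0;1 0 0 0 0 0 0;1 0 0 0 0 0 0;1 0 0 0 0 0 0"

```text
clock: 9.4
eef_pos: [508.1, -252.7, 32.7]
tool_rot: [3.142, -0.0, 1.096]
force: [-0.2, 1.1, -0.1]
width: 84.9
gripper_force: 0.0
```

Call:
move_arm:
  targets: "1 0 0 -1 0 0 0;1 0 0 -2 0 0 0;1 0 0 -4 0 0 0;1 0 0 -4 0 0 0;1 0 0 -4 0 0 0"

```text
clock: 9.82
eef_pos: [507.6, -252.3, 184.9]
tool_rot: [-3.141, -0.0, 1.096]
force: [0.2, -1.5, 0.6]
width: 85.8
gripper_force: 0.0
```

Call:
move_arm:
  targets: "1 0 0 0 0 0 0;1 0 0 0 0 0 0;1 0 0 0 0 0 0"

```text
clock: 10.07
eef_pos: [507.6, -252.8, 183.2]
tool_rot: [3.142, 0.0, 1.095]
force: [-0.9, 0.9, -0.0]
width: 85.8
gripper_force: 0.0
```

Run:
```python
from h import *
e=cams.get_image("side");t=cams.get_image("wrist")
s=read_state();print(s["clock"],s["eef_pos"],s["force"],s["width"],proj(t,[[508,-253,50]]))
a=cv2.resize(e["color"][100:340,200:440],(400,400));b=cv2.resize(t["color"],(400,300))
cv2.imwrite("pics/f1.png",np.hstack([a,np.pad(b,((0,100),(0,0),(0,0)))])[...,::-1])
```

```text
10.1667 [ 506.92523497 -252.35843139  181.69537329] [-0.49038181 -0.75395469  0.154808  ] 85.69172957414217 [[263.73236908 177.37389737]]
```

View pics/f1.png

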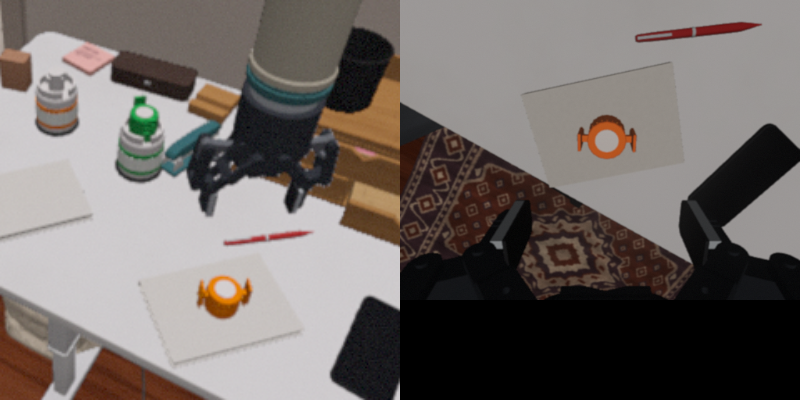

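The cap stands upright in the middle of the right-hand notebook, at (607,140) in the wrist view. The green tub is unmoved and the gripper is clear.

```bash
python3 -c "
from cell import order
print(order.finish_job())"
```

```text
the job is handed in; nothing more can be done
None
```

I turned the orange cap about 59° anticlockwise, lifted it off and set it upright near the middle of the right-hand notebook; the green tub looks undisturbed, and the job is handed in at about 10 s on the robot clock (no verdict was returned).

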